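# Start a capsule mixer in a dental surgery

## Task

Mix the capsule that already sits in the capsule mixer: press the raised end of the mixer's rocker switch down to turn it on, then push the clear hood down until it is fully shut, then press the middle one of the three small round program keys all the way down and let it come up, and last press the large oblong start key all the way down and let it come up. Only touch and push: do not pick anything up or lift the hood, do not press the other two round keys, and leave the capsule in its clip and everything around the mixer where it stands.

Things in the scene. Friction and masses are not known exactly. Their poses are not given: they have to be found in the camera images.
- mixer: Capsule mixer, fixed on the table: white case 250 mm deep (x), 260 mm wide (y), flat deck 100 mm high; along the front a key panel 95 mm deep, sloping 0.25 rad down to the front. Origin: centre of the underside; x points to the rear, away from the keys, y to the left as you face the keys, z up. Clear hood over the deck's left and middle, rocker switch on the deck at the right, keys on the panel
- power (a joint): Mains rocker switch: black, front and rear wings each 16 mm long, 22 mm wide, in a V 0.40 rad apart about a pivot 6 mm above the deck. 0 = off (front wing, marked with a bar, raised; rear wing level), 0.40 rad = on (front wing level, rear raised). Stays where it is left; about 3 N to move; press until it stops
- power_on (a point): Upper face of the rocker's front wing, 11 mm from the pivot, on its centre line (the wing ends 5 mm farther to the front). When off it stands 10 mm above the deck, when on 6 mm
- hood (a joint): Hinge of the clear smoke-grey hood: 0 = fully shut, grows as it opens (rad); starts at 0.6 to 1.0. Stiff: it stays at any angle; about 2 N at the front moves it. A shallow cover 118 mm from hinge to front, 112 mm wide, 35 mm high, walls 3 mm; a grey finger tab 44 mm wide sticks out 12 mm at the lower front edge. Shut, its flat top is 138 mm above the table
- hood_hinge (a point): Centre of the hood's hinge line (parallel to the mixer's y) at the rear of the deck, 103 mm above the table
- hood_push (a point): Point on the outside of the hood's flat top, on its centre line, 20 mm from the front edge: 98 mm from the hinge line along the hood and 35 mm above the hood's lower rim. Turns with the hood
- key_left (a joint): Left of three equal small round grey keys in a row on the panel, 18 mm across, 40 mm apart, standing 7 mm out of the panel; travel 4 mm straight into the panel; 0 = up, 0.004 m = fully down; springs back up when let go; needs about 4 N to go fully down
- key_left_top (a point): Centre of the left round key's upper face
- key_mid (a joint): Middle one of the three round keys; travel 4 mm straight into the panel; 0 = up, 0.004 m = fully down; springs back up when let go; needs about 4 N to go fully down
- key_mid_top (a point): Centre of the middle round key's upper face; the key faces square out of the sloping panel
- key_right (a joint): Right one of the three round keys; travel 4 mm straight into the panel; 0 = up, 0.004 m = fully down; springs back up when let go; needs about 4 N to go fully down
- key_right_top (a point): Centre of the right round key's upper face
- start (a joint): Large oblong grey start key (rounded rectangle), 24 mm front to back x 46 mm along y, at the right of the panel, standing 7 mm out of it; travel 4 mm straight into the panel; 0 = up, 0.004 m = fully down; springs back up when let go; needs about 4.5 N to go fully down
- start_top (a point): Centre of the start key's upper face
- capsule: White mixing capsule 15 mm in diameter, 36 mm long, lying along the mixer's y in the clip of the vibrating arm in the open chamber under the hood; loose, its top 101 mm above the table. Origin: on its axis, near the middle
- capsule_rack: Aluminium block 50 x 90 x 22 mm holding six upright white spare capsules (to 32 mm high) in two rows; loose, beside the mixer's left side. Origin: underside, near the middle
- paste_syringe: Black composite syringe lying down, 112 mm long, 30 mm over its finger flange, 21 mm high; loose, in front of the mixer. Origin: underside, near the middle
- steel_cup: Small round steel cup, 64 mm across, 32 mm high; loose, at the mixer's right side. Origin: underside, near the middle
- mouth_mirror: Steel mouth mirror lying down, 175 mm long, 8 mm high; loose, right of the mixer. Origin: underside, near the middle
- bur_block: Yellow block of burs 55 x 85 mm, 35 mm high over the burs; loose, on the right of the table. Origin: underside, near the middle
- paste_jar: Blue screw-cap jar, 54 mm across, 42 mm high; loose, on the right of the table. Origin: underside, near the middle
- tweezers: Steel tweezers lying in the steel tray on the left, 110 mm long, 5 mm high; loose. Origin: underside, near the middle

How it is judged:
By the outcome, as a careful person would: the job done as asked, in the order asked, and still so for the second after the job is handed in, with the robot touching nothing.
It also fails if it takes over 58 s, if anything falls off the work surface, if the arm or the gripper's body presses on something with over 40 N, if the wrist force passes 120 N, or if a joint passes its speed limit or range.

## Robot

A 6-joint arm with a two-finger parallel gripper is mounted at the origin on the work surface. World frame = base frame: x ahead of the robot, y to its left, z up, the work surface at z = 0. Lengths are in m, angles in rad, forces in N, time in s.
With the tool pointing down it reaches from about 0.35 to 0.85 m from the base axis. Payload 8.1 kg.
Tool frame: the origin (TCP) lies at the very end of the fingers, on their centre line; the grasp point (between the pads) lies 19 mm behind it; z points along the fingers, x is the direction in which the jaws open and shut, and the axes are right-handed (so a half turn about z gives the same grasp; the last joint's range is limited). The gripper opens to 93 mm and grips with 3 to 60 N. Pads are 15 mm wide; open, the fingers measure 128 mm over their backs; the gripper's body (75 mm by 188 mm) begins 65 mm behind the grasp point.
Start: joints at [1.037, 0.13, 1.488, -0, 1.523, -0.085], TCP at [0.26, 0.541, 0.219] pointing down, gripper open.
Joint ranges: [-2.96, 2.96], [-0.89, 2.26], [0.02, 2.5], [-1.34, 4.48], [0, 2.73], [-2.66, 2.66]. Speed limits (rad/s): [2.39, 2.39, 2.79, 3.14, 3.14, 3.14].

## Interface

Orientations are given as a rotation vector (axis times angle).
In Python, from plant import robot gives the robot as it stands. The module is installed in compiled form; this text tells all that it offers.
- The arm moves only by the tool jog_arm, never from a script. Its argument "commands" is one flat list of numbers, 5 for each row, row after row: the gripper's target within -1 to 1 (shut at 1, half-way at 0, fully open at -1), then the shift along the tool's x, y, z in m, then the turn about the tool's z in degrees. A call has 1 to 20 rows; each row shifts and turns the commanded pose from where the row before left it, along the tool's axes as they then stand; what a row does not reach is not made up. A row lasts 1/12 s, in which the tool goes at most 41.7 mm and 7.16 degrees, less where a joint would pass 70% of its speed; a pose out of reach is approached as far as the arm can. A call is refused whole if a number of a shift passes 0.0417 or a number of a turn 7.16, either way. A call with a gripper value outside its range is refused whole. The fingers move at their own pace and stop on an object; "grip_force" is the grip in N (left out, the last holds). Time passes only in rows, so rows that do not move let the fingers close. It gives the time, the measured TCP pose, the force and the opening at its end, in the units of the state.
- robot.read_state(): the state, without advancing time (a new reading comes with each control period).
- robot.read_camera(name): name is "scene" or "top" or "wrist"; returns a dict with "img" (480x640x3 uint8, blue, green, red), "vfov" (degrees; the focal length in pixels is half the picture's height over the tangent of half this angle, whatever the lens; pixels are square), "cx", "cy" (the principal point, pixels), "k1" (the pictures are not rectified: a ray, as slopes to the right and down, at radius r is drawn at 1 + k1 r^2 times it, then the intrinsics apply), "extrinsics" (4x4, takes a point from world to camera coordinates). Camera axes: x right, y down, z forward; pixel columns grow to the right and rows downward; lengths in m; the calibration is good to about 2 mm. A picture is of the moment at which its call begins. There is no depth.
- robot.close_job(): hands the job in, once; it reports no verdict.
Trained networks look in a picture, given as the dict that the camera call returned (one of the last four; its "shot" number tells which), for a name from the list of things; names that differ only in an ending like _2 or _b are one class to them, and where a whole thing is asked for, a point or a joint stands for the part that bears it (a point fixed in the world has none). Each returns a list of dicts, best first, with "score" (0 to 1); they miss things now and then, are a little off and sometimes report something else, mostly with a low value. They report only what shows in the picture. A call takes as long as a camera call.
- robot.recognise(thing, picture): "box" ([centre column, centre row, width, height] as shares, 0 to 1, of the picture: columns of its width, rows of its height, round what is visible of it).
- robot.pinpoint(thing, picture): "position" ([row, column] as shares, 0 to 1, of the picture: columns of its width, rows of its height: a listed point, or the origin of a listed thing).
The state is a dict: "t": time; "q": joint angles; "dq": joint speeds; "joint_torque": joint torques, N m; "tool_pos": TCP position; "orientation": TCP orientation; "force": force on the tool from outside, world axes, zero at the start; "wrist_torque": the same for the moment, N m; "opening": finger opening in m.
Only numpy, scipy, OpenCV 4.12 (cv2) and the standard library are available. Lean on these libraries where they do the work, as an engineer would, in place of code of your own. Each camera call takes 0.05 s, during which the arm holds its last target.

## Working session

There is one attempt and no reset: what is moved stays moved. The work goes in short steps, Python scripts to look and compute and a tool call to move; the robot and the scene stay as the last step left them, time stands still between calls to the robot, and variables do not carry over. Pictures are saved under pics/ and viewed, and the job is handed in when it is done.

Besides the shell and the picture viewer there is one more tool, called after "Emit:" in YAML: its name, and indented under it one key for each argument. jog_arm: Moves the arm, as the interface text tells. Its arguments: {"type":"object","properties":{"commands":{"type":"array"},"grip_force":{"type":"number"}},"required":["commands"]}

```bash
mkdir -p pics; cat > h.py <<'E'
import numpy as np, cv2
from plant import robot
def K(p):
    f=240/np.tan(np.radians(p['vfov'])/2); return f
def ray(p,row,col):
    f=K(p); d=np.array([(col-p['cx'])/f,(row-p['cy'])/f]); u=d.copy()
    for _ in range(30): u=d/(1+p['k1']*(u@u))
    E=np.array(p['extrinsics']); R=E[:3,:3]; t=E[:3,3]
    v=R.T@np.array([u[0],u[1],1]); return -R.T@t, v/np.linalg.norm(v)
def proj(p,X):
    E=np.array(p['extrinsics']); c=E[:3,:3]@X+E[:3,3]; u=c[:2]/c[2]; u=u*(1+p['k1']*(u@u)); f=K(p)
    return p['cy']+f*u[1],p['cx']+f*u[0]
def atz(p,row,col,z):
    o,v=ray(p,row,col); return o+v*(z-o[2])/v[2]
def tri(rs):
    A=0;b=0
    for o,v in rs:
        M=np.eye(3)-np.outer(v,v);A=A+M;b=b+M@o
    return np.linalg.solve(A,b)
E
python3 - <<'E'
from h import *
s=robot.read_state();print(s)
ps={}
for n in ['scene','top','wrist']:
    p=robot.read_camera(n);ps[n]=p;cv2.imwrite(f'pics/{n}0.png',p['img'])
    print(n,p['vfov'],p['k1'],p['cx'],p['cy'],np.round(np.linalg.inv(p['extrinsics']),3).tolist())
for th in ['power_on','hood_hinge','hood_push','key_left_top','key_mid_top','key_right_top','start_top','mixer','capsule']:
    for n in ps:
        r=robot.pinpoint(th,ps[n])
        print(th,n,[(round(d['position'][0]*480,1),round(d['position'][1]*640,1),round(d['score'],2)) for d in r[:3]])
E
```

```text
{'t': 0.0, 'q': array([ 1.03660840e+00,  1.31153207e-01,  1.48930409e+00, -4.95175233e-06,
        1.52300550e+00, -8.54096230e-02]), 'dq': array([ 1.01576988e-04, -3.50694450e-05,  6.38755849e-04,  1.31276361e-04,
       -9.39664195e-04,  3.88818912e-05]), 'joint_torque': array([ 8.04909741e-04, -5.59826267e+01, -4.91782129e+01,  7.71603291e-02,
        3.47996922e-02, -2.06187765e-04]), 'tool_pos': array([0.26000664, 0.54008728, 0.21757859]), 'orientation': array([ 2.65931539e+00,  1.67099735e+00, -2.60732475e-03]), 'force': array([0.05458083, 0.20031986, 1.05620787]), 'wrist_torque': array([-0.00276794,  0.02122435, -0.03959931]), 'opening': 0.09313858724533694}
scene 48.61185442522267 0.021570619741993972 322.93013097981634 235.46579230151468 [[0.781, 0.512, -0.358, 1.033], [0.624, -0.63, 0.462, -0.552], [0.011, -0.585, -0.811, 1.115], [0.0, 0.0, 0.0, 1.0]]
top 52.94518972839714 -0.07470664123347494 312.60339549284214 237.3495495464754 [[-0.017, -0.995, 0.1, 0.47], [-1.0, 0.016, -0.006, 0.016], [0.004, -0.1, -0.995, 1.174], [0.0, 0.0, 0.0, 1.0]]
wrist 65.47003930481337 0.00280834
[... 524 characters left out ...]
.8, 0.54), (228.8, 288.5, 0.42)]
key_left_top top [(272.1, 321.2, 0.56), (300.2, 494.1, 0.47)]
key_left_top wrist []
key_mid_top scene [(238.4, 272.8, 0.61)]
key_mid_top top [(277.5, 338.8, 0.6)]
key_mid_top wrist []
key_right_top scene [(248.4, 261.1, 0.42), (365.2, 241.8, 0.42), (259.9, 354.9, 0.2)]
key_right_top top [(242.0, 361.5, 0.58), (277.6, 358.6, 0.55)]
key_right_top wrist []
start_top scene [(263.8, 230.2, 0.71)]
start_top top [(284.0, 392.9, 0.78), (309.5, 322.1, 0.73), (278.7, 352.7, 0.52)]
start_top wrist []
mixer scene [(296.5, 280.9, 0.7), (235.0, 271.8, 0.22)]
mixer top [(243.0, 363.7, 0.75)]
mixer wrist []
capsule scene []
capsule top []
capsule wrist [(400.1, 343.5, 0.54)]
```

View pics/scene0.png

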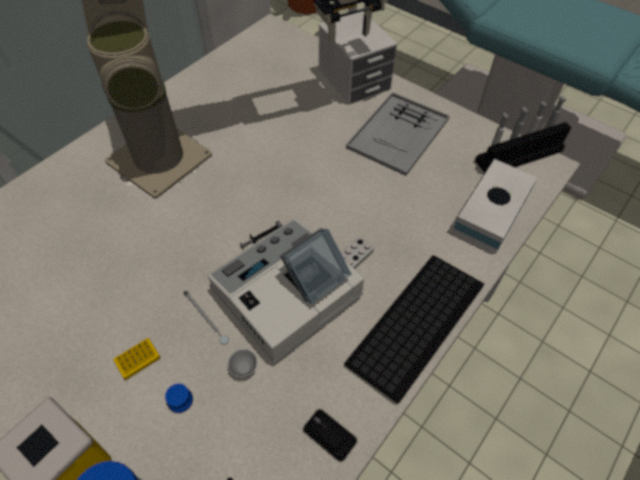

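View pics/top0.png

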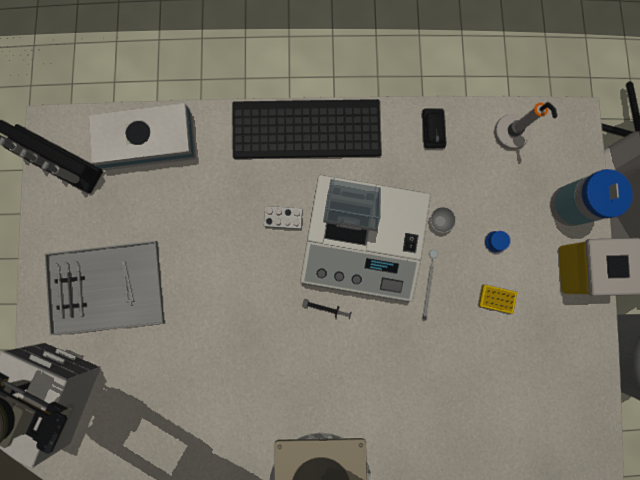

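```bash
python3 - <<'E'
import cv2
a=cv2.imread('pics/scene0.png')[180:380,190:400];cv2.imwrite('pics/scene0c.png',cv2.resize(a,None,fx=3,fy=3,interpolation=2)[:600])
a=cv2.imread('pics/top0.png')[150:350,260:470];cv2.imwrite('pics/top0c.png',cv2.resize(a,None,fx=3,fy=3,interpolation=2)[:600])
E
```

```text
(no output)
```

View pics/scene0c.png

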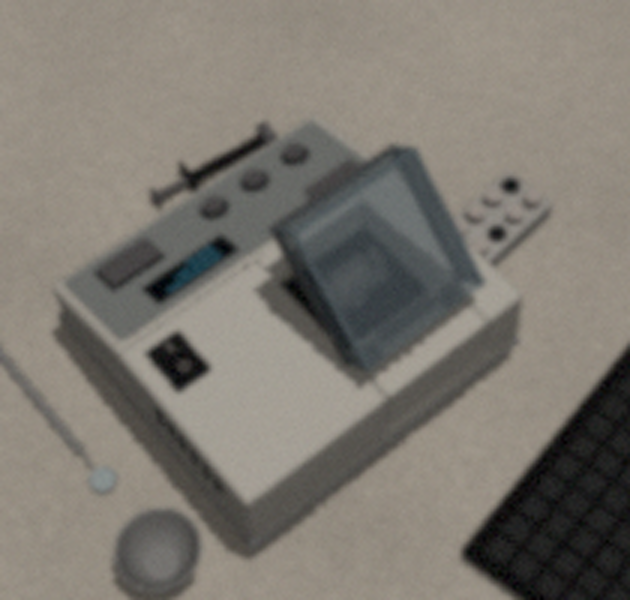

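View pics/top0c.png

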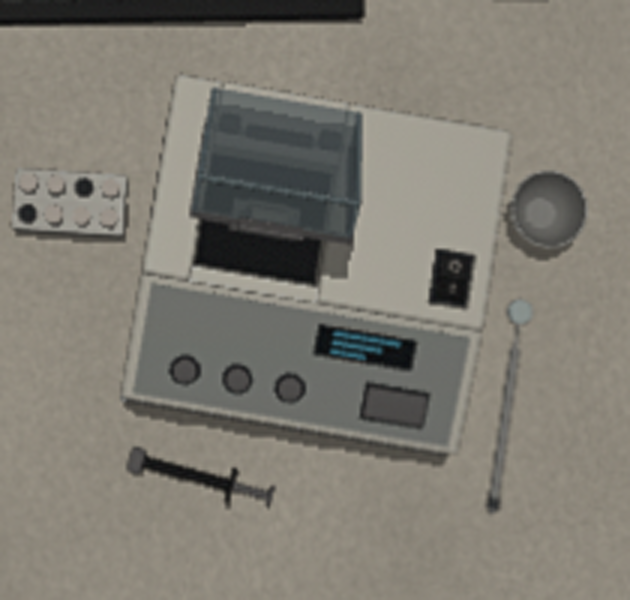

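The top view shows the mixer at columns 302–430 and rows 175–302, with the hood open. The three keys are near (322,273), (339,276) and (357,279), the start key is at (392,285) and the rocker at (411,243). I'll fit the pose next.

```bash
cat > fit.py <<'E'
from h import *
from scipy.optimize import least_squares
def Rz(a): c,s=np.cos(a),np.sin(a); return np.array([[c,-s,0],[s,c,0],[0,0,1]])
def toW(q,m): return Rz(q[2])@np.asarray(m,float)+np.array([q[0],q[1],0])
def toM(q,w): return Rz(q[2]).T@(np.asarray(w)-np.array([q[0],q[1],0]))
# intersect a pixel ray with the panel-parallel plane raised h above panel, mixer frame
def panel(q,p,row,col,h):
    o,v=ray(p,row,col); o=toM(q,o); v=Rz(q[2]).T@v
    n=np.array([-np.sin(.25),0,np.cos(.25)]); p0=np.array([-.03,0,.1])+n*h
    return o+v*((p0-o)@n)/(v@n)
E
python3 - <<'E'
from fit import *
T=robot.read_camera('top');S=robot.read_camera('scene')
obs=[(T,175.7,319.3,(.125,.13,.1)),(T,193.7,429.7,(.125,-.13,.1)),(T,242.3,309.3,(-.03,.13,.1)),(T,259.3,420.7,(-.03,-.13,.1)),
(S,346.7,272.7,(.125,-.13,.1)),(S,279.3,363.3,(.125,.13,.1))]
def res(q,o=obs): return np.concatenate([np.array(proj(p,toW(q,m)))-[r,c] for p,r,c,m in o])
f=least_squares(res,[.5,-.07,-.15]);q=f.x;print(q,np.round(f.fun.reshape(-1,2),1).tolist())
np.save('q.npy',q)
for n,t,s in [('L',(273.3,321.7),(231,288.3)),('M',(276.3,339),(240,275)),('R',(279.3,356.7),(249,261.7)),('St',(285,391.7),(267.7,233.3))]:
    print(n,np.round(panel(q,T,*t,.007),4),np.round(panel(q,S,*s,.007),4),np.round(toM(q,tri([ray(T,*t),ray(S,*s)])),4))
t,s=(242.7,410.7),(300,249.3)
print('rock',toM(q,atz(T,*t,.108)),toM(q,atz(S,*s,.108)))
E
```

```text
[ 0.57685977 -0.11139101 -0.1760713 ] [[-1.7, -1.1], [-1.5, 1.4], [-1.2, -1.9], [0.1, 1.2], [0.6, -2.3], [-3.5, -0.9]]
L [-0.0957  0.0868  0.0904] [-0.0833  0.0859  0.0936] [-0.0935  0.0892  0.0797]
M [-0.0962  0.0474  0.0903] [-0.0834  0.0457  0.0936] [-0.0941  0.0492  0.0785]
R [-0.0966  0.0071  0.0902] [-0.0834  0.0065  0.0936] [-0.0943  0.0089  0.079 ]
St [-0.0968 -0.0726  0.0902] [-0.0848 -0.0731  0.0932] [-0.0948 -0.0718  0.0798]
rock [ 0.00228297 -0.09819712  0.108     ] [ 0.01306209 -0.09910544  0.108     ]
```

Emit:
jog_arm:
  commands: [1,0,0,-0.03,-5.2,1,0,0,-0.03,-5.2,1,0,0,-0.02,-5.3,1,-0.0325,0.0203,0,0,1,-0.0325,0.0203,0,0,1,-0.0325,0.0203,0,0,1,-0.0325,0.0203,0,0,1,-0.0325,0.0203,0,0,1,-0.0325,0.0203,0,0,1,-0.0325,0.0203,0,0,1,-0.0325,0.0203,0,0,1,-0.0325,0.0203,0,0,1,-0.0325,0.0203,0,0,1,-0.0325,0.0203,0,0,1,-0.0325,0.0203,0,0,1,-0.0325,0.0203,0,0,1,-0.0325,0.0203,0,0,1,-0.0325,0.0203,0,0,1,-0.0325,0.0203,0,0,1,-0.0325,0.0203,0,0]
  grip_force: 20

```text
t: 3.27
tool_pos: [0.5045, -0.0655, 0.2989]
orientation: [2.407, 2.018, 0.001]
force: [0.0, 1.0, 0.1]
opening: 0.0005
```

Emit:
jog_arm:
  commands: [1,-0.0325,0.0203,0,0,1,0,0,0,0,1,0,0,0,0]

```text
t: 3.52
tool_pos: [0.5185, -0.1008, 0.298]
orientation: [-2.41, -2.014, 0.001]
force: [0.4, 0.9, 0.6]
opening: 0.0001
```

```bash
cat > look.py <<'E'
import sys,pickle
from fit import *
tag=sys.argv[1]
p=robot.read_camera('wrist');cv2.imwrite(f'pics/{tag}.png',p['img']);pickle.dump(p,open(f'{tag}.pkl','wb'))
s=robot.read_state();print(s['t'],s['tool_pos'],s['orientation'],s['force'],s['opening'])
for th in ['power_on','hood_hinge','hood_push','key_left_top','key_mid_top','key_right_top','start_top']:
    r=robot.pinpoint(th,p)
    print(th,[(round(d['position'][0]*480,1),round(d['position'][1]*640,1),round(d['score'],2)) for d in r[:3]])
E
python3 look.py w1
```

```text
3.5667 [ 0.5182778  -0.09949631  0.29829185] [-2.40786081e+00 -2.01629711e+00  3.86128702e-04] [ 1.37002446 -0.1218655  -0.10894615] 0.00037195097218106424
power_on [(267.4, 222.0, 0.85)]
hood_hinge []
hood_push []
key_left_top [(174.8, 410.0, 0.72)]
key_mid_top [(176.2, 364.4, 0.61)]
key_right_top [(173.3, 330.1, 0.84), (241.3, 320.2, 0.73)]
start_top [(170.1, 245.3, 0.72), (98.4, 377.7, 0.27)]
```

View pics/w1.png

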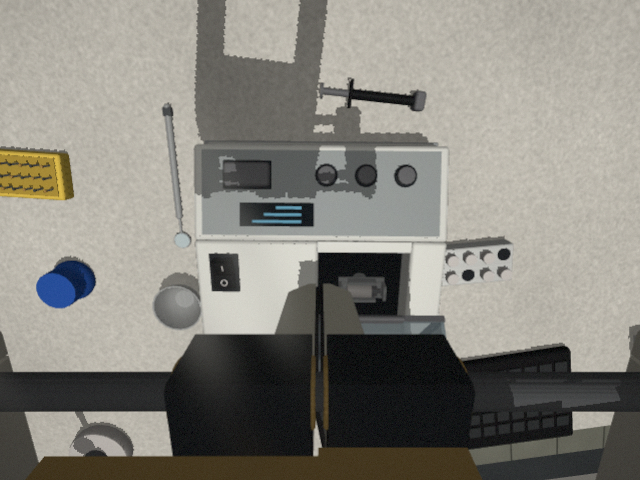

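The wrist view shows the keys at (405,175), (366,175) and (326,175) and the start key at (246,174). The rocker is at (224,272), and the panel's rear edge runs at row 240 from column 197 to 443.

```bash
python3 - <<'E'
import cv2
a=cv2.imread('pics/w1.png')[130:330,185:455];cv2.imwrite('pics/w1c.png',cv2.resize(a,None,fx=2.9,fy=2.9,interpolation=2))
E
python3 - <<'E'
import pickle
from fit import *
W=pickle.load(open('w1.pkl','rb'));q0=np.load('q.npy');print(np.round(np.linalg.inv(W['extrinsics']),3).tolist())
for z in (.1,.09):
  o=[(W,240,197,(-.03,-.13,z)),(W,240,443,(-.03,.13,z))]
  f=least_squares(lambda q:np.concatenate([np.array(proj(p,toW(q,m)))-[r,c] for p,r,c,m in o]),q0);print(z,f.x,f.fun)
  q=f.x
  for n,rc in dict(L=(175,405),M=(175,365.5),R=(175,326.5),S=(174.5,246)).items(): print(n,panel(q,W,*rc,.007))
  print(toM(q,atz(W,268,223,.11)),[toM(q,atz(W,*c,.076)) for c in ((146,198),(148,446))])
E
```

```text
[[0.178, 0.941, 0.289, 0.438], [0.984, -0.17, -0.051, -0.086], [0.001, 0.294, -0.956, 0.463], [0.0, 0.0, 0.0, 1.0]]
0.1 [ 0.57870716 -0.10988808 -0.17887231] [ 0.48040278 -4.6174497   0.49098127  4.62221277]
L [-0.09507734  0.08422691  0.09060762]
M [-0.09507713  0.04505305  0.09060768]
R [-0.09507311  0.00637288  0.0906087 ]
S [-0.09552959 -0.07343886  0.09049214]
[-0.00389875 -0.09835193  0.11      ] [array([-0.12218073, -0.12292931,  0.076     ]), array([-0.12027681,  0.1271022 ,  0.076     ])]
0.09 [ 0.5813662  -0.11033526 -0.17883969] [ 0.12522788 -1.23668647  0.12796214  1.23792023]
L [-0.09768641  0.0843499   0.08994142]
M [-0.09768744  0.04510609  0.08994115]
R [-0.09768463  0.00635679  0.08994187]
S [-0.09814445 -0.0735978   0.08982446]
[-0.00659814 -0.09838477  0.11      ] [array([-0.12488092, -0.12295829,  0.076     ]), array([-0.12296884,  0.12707316,  0.076     ])]
```

View pics/w1c.png

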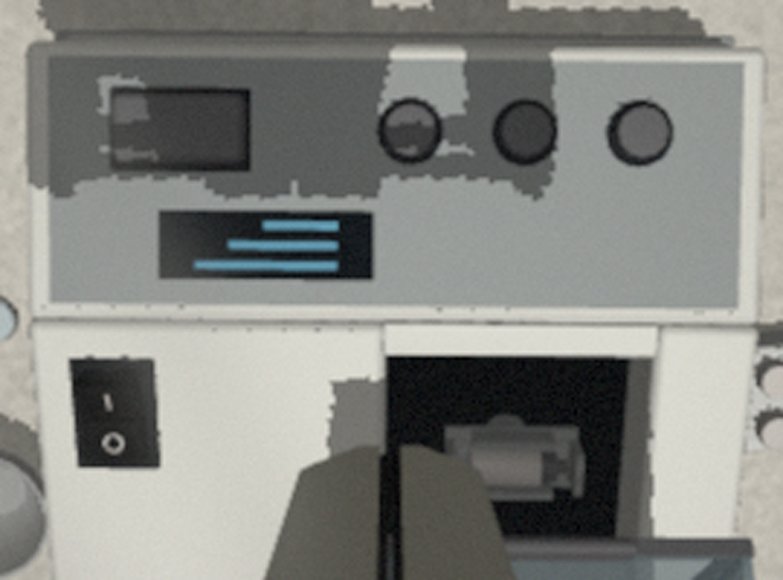

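Emit:
jog_arm:
  commands: [1,-0.01,-0.03,0.02,0,1,-0.01,-0.03,0.02,0,1,0,-0.02,0.02,0,1,0,0,0,0,1,0,0,0,0]

```text
t: 4.33
tool_pos: [0.4349, -0.1041, 0.2376]
orientation: [-2.405, -2.018, 0.001]
force: [-0.3, -0.0, 0.7]
opening: 0.0006
```

```bash
python3 look.py w2; python3 - <<'E'
from fit import *
import cv2
a=cv2.imread('pics/w2.png')[:,60:600];cv2.imwrite('pics/w2c.png',cv2.resize(a,None,fx=1.25,fy=1.25,interpolation=2))
T=robot.read_camera('top');S=robot.read_camera('scene')
cv2.imwrite('pics/top1.png',T['img']);cv2.imwrite('pics/scene1.png',S['img'])
q=[.5795,-.110,-.179]
print('push',toM(q,tri([ray(T,207.5,353.8),ray(S,252.6,311.8)])))
print('hinge S',toM(q,atz(S,288.9,324.8,.103)))
E
```

```text
4.3833 [ 0.43661927 -0.10460644  0.23943639] [2.40545910e+00 2.01869780e+00 1.43650543e-03] [-0.19572888 -0.65378411  0.13417593] 0.00019094045993263143
power_on []
hood_hinge []
hood_push []
key_left_top [(279.5, 438.0, 0.52)]
key_mid_top [(272.2, 388.6, 0.61)]
key_right_top [(250.1, 33.5, 0.49)]
start_top [(272.2, 253.8, 0.59), (275.0, 348.7, 0.42)]
push [0.04502393 0.04405131 0.18732485]
hinge S [0.09392095 0.04157368 0.103     ]
```

View pics/w2c.png

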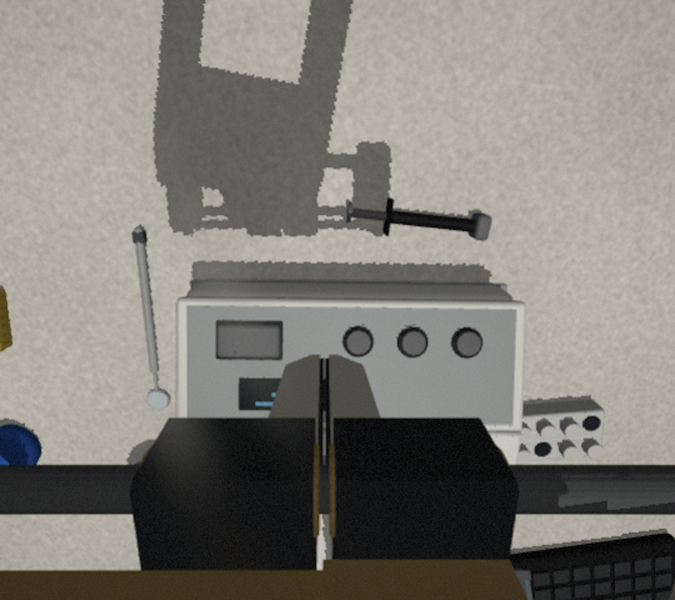

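```bash
python3 - <<'E'
import pickle
from fit import *
A=pickle.load(open('w1.pkl','rb'));B=pickle.load(open('w2.pkl','rb'))
for i,P in ((1,A),(2,B)):
    g=cv2.cvtColor(P['img'],cv2.COLOR_BGR2GRAY)
k=dict(L=((175,405),(273.6,433.6),(231,288.3),(273.3,321.7)),M=((175,365.5),(272.8,389.6),(240,275),(276.3,339)),R=((175,326.5),(272,346.4),(249,261.7),(279.3,356.7)),S=((174.5,246),(272,259.2),(267.7,233.3),(285,391.7)))
q=[.5795,-.110,-.179]
C={'scene':robot.read_camera('scene'),'top':robot.read_camera('top')}
for n,(a,b,s,t) in k.items():
    X=tri([ray(A,*a),ray(B,*b)]);Y=tri([ray(A,*a),ray(B,*b),ray(C['scene'],*s),ray(C['top'],*t)])
    print(n,np.round(X,4),np.round(toM(q,X),4),np.round(Y,4),'res',[np.round(np.array(proj(c,Y))-o,1).tolist() for c,o in ((A,a),(B,b),(C['scene'],s),(C['top'],t))])
E
python3 - <<'E'
import cv2
a=cv2.imread('pics/w2.png')[225:325,200:480];cv2.imwrite('pics/w2d.png',cv2.resize(a,None,fx=2.8,fy=2.8,interpolation=2))
E
```

```text
L [ 0.5009 -0.0088  0.0857] [-0.0954  0.0855  0.0857] [ 0.5014 -0.0079  0.0822] res [[-0.2, 0.5], [-1.0, -0.3], [-0.1, -1.3], [-1.5, -0.7]]
M [ 0.4943 -0.0478  0.083 ] [-0.0949  0.046   0.083 ] [ 0.4941 -0.0473  0.0814] res [[-0.5, 0.3], [-0.9, 0.1], [-0.1, -1.2], [-1.5, -0.5]]
R [ 0.4876 -0.0868  0.0804] [-0.0946  0.0065  0.0804] [ 0.4867 -0.0866  0.0813] res [[-0.7, -0.0], [-0.5, 0.1], [-0.1, -1.3], [-1.6, -0.8]]
S [ 0.4723 -0.1662  0.0837] [-0.0955 -0.0744  0.0837] [ 0.472  -0.1661  0.0825] res [[-0.4, 0.7], [-0.7, -0.2], [-0.2, -1.3], [-1.4, -0.5]]
```

View pics/w2d.png

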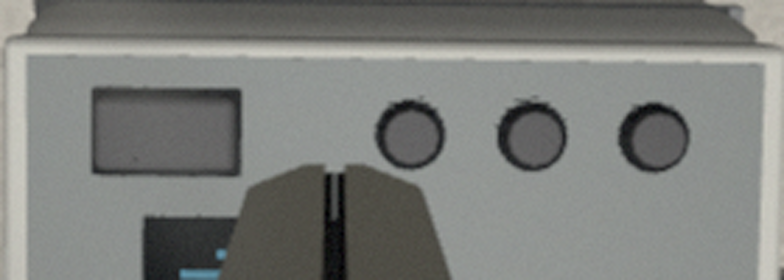

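```bash
python3 - <<'E'
import pickle
from fit import *
A=pickle.load(open('w1.pkl','rb'))
q=[.5795,-.110,-.179]
for nm,r,c,z in (('front',253.4,223.5,.112),('rear',290.7,224.5,.106),('bar',268,222,.110),('deckfront',241,320,.1),('tab/hood front',316,420,.18)):
    X=atz(A,r,c,z);print(nm,np.round(toM(q,X),4),np.round(X,4))
# hood from top0 : mixer coordinates of corner pixels at hypothesised heights
T=robot.read_camera('top');S=robot.read_camera('scene')
def t(x,y): return ray(T,150+y/3,260+x/3)
def s(x,y): return ray(S,180+y/3,190+x/3)
# top front edge corners: top crop (205,178)?,(358,205); scene crop (402,150),(278,230)
for a,b in (((197,178),(400,150)),((356,206),(278,230)),((212,88),(470,292)),((361,113),(362,365))):
    print(np.round(toM(q,tri([t(*a),s(*b)])),4))
E
python3 - <<'E'
import cv2
a=cv2.imread('pics/top0.png')[165:245,310:400];cv2.imwrite('pics/top0d.png',cv2.resize(a,None,fx=7,fy=7,interpolation=2))
a=cv2.imread('pics/scene0.png')[220:310,275:365];cv2.imwrite('pics/scene0d.png',cv2.resize(a,None,fx=6.5,fy=6.5,interpolation=2))
E
```

```text
front [-0.021  -0.0962  0.112 ] [ 0.5417 -0.2009  0.112 ]
rear [ 0.0223 -0.0998  0.106 ] [ 0.5837 -0.2122  0.106 ]
bar [-0.0047 -0.0994  0.11  ] [ 0.5572 -0.207   0.11  ]
deckfront [-0.0303 -0.0001  0.1   ] [ 0.5497 -0.1047  0.1   ]
tab/hood front [0.0114 0.0844 0.18  ] [ 0.6058 -0.0289  0.18  ]
[0.0268 0.0976 0.2021]
[ 0.0251 -0.0118  0.2047]
[0.1096 0.0961 0.1136]
[ 0.1082 -0.0118  0.1285]
```

View pics/top0d.png

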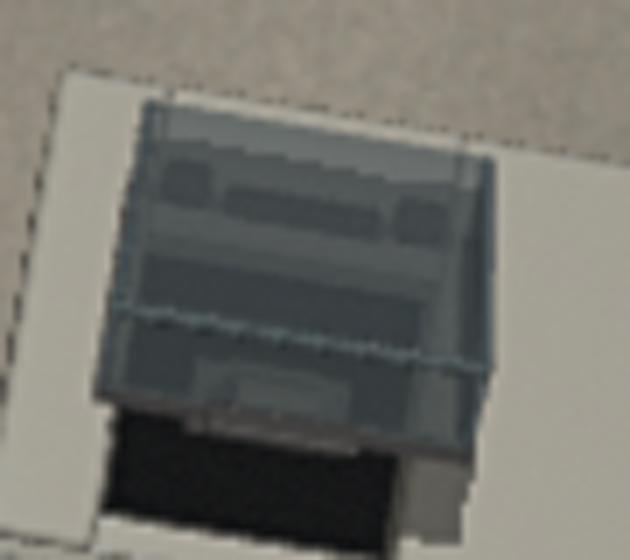

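View pics/scene0d.png

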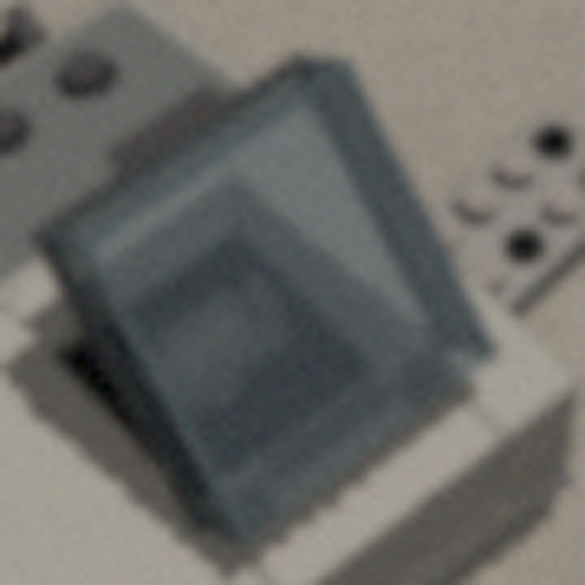

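Emit:
jog_arm:
  commands: [1,-0.0215,0.0324,0,0,1,-0.0215,0.0324,0,0,1,-0.0215,0.0324,0,0,1,-0.0214,0.0324,0,0,1,0,0,0.01,-6.7,1,0,0,0.02,-6.7,1,0,0,0.03,-6.6,1,0,0,0.03,0,1,0,0,0.02,0,1,0,0,0,0,1,0,0,0,0]

```text
t: 5.95
tool_pos: [0.5478, -0.2115, 0.1275]
orientation: [-2.018, -2.404, 0.001]
force: [0.1, -0.4, -0.3]
opening: 0.0002
```

```bash
cat > st.py <<'E'
from fit import *
s=robot.read_state();q=[.5795,-.110,-.179];print(round(s['t'],2),'mixer',np.round(toM(q,s['tool_pos']),4),'F',np.round(s['force'],1),s['orientation'])
E
python3 st.py; python3 look.py w3
```

```text
5.95 mixer [-0.0131 -0.1055  0.1275] F [ 0.1 -0.4 -0.3] [-2.01784788e+00 -2.40387101e+00  1.21505350e-03]
6.0 [ 0.54908748 -0.21209127  0.12948356] [2.01963473e+00 2.40603035e+00 7.28575588e-05] [-0.06309761 -0.26483534  0.23967974] 0.0003603026401259546
power_on [(228.7, 619.4, 0.65)]
hood_hinge []
hood_push []
key_left_top [(111.1, 606.9, 0.28)]
key_mid_top [(228.1, 621.4, 0.92)]
key_right_top [(202.9, 561.6, 0.66)]
start_top []
```

View pics/w3.png

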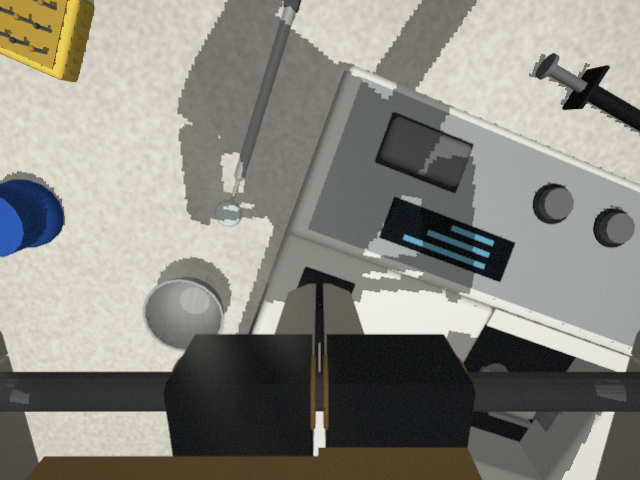

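```bash
python3 - <<'E'
import pickle
from fit import *
W=pickle.load(open('w3.pkl','rb'));q=[.5795,-.110,-.179]
print('tcp',proj(W,np.array([.549,-.2121,.1295])))
for r,c in ((268,305),(284,355)):
  for z in (.104,.112): print(np.round(toM(q,atz(W,r,c,z)),4))
a=W['img'][240:340,270:400];cv2.imwrite('pics/w3c.png',cv2.resize(a,None,fx=6,fy=6,interpolation=2))
E
```

```text
tcp (np.float64(303.232062344981), np.float64(316.70950669126756))
[-0.0174 -0.1148  0.104 ]
[-0.0204 -0.1156  0.112 ]
[-0.018  -0.0858  0.104 ]
[-0.021  -0.0879  0.112 ]
```

View pics/w3c.png

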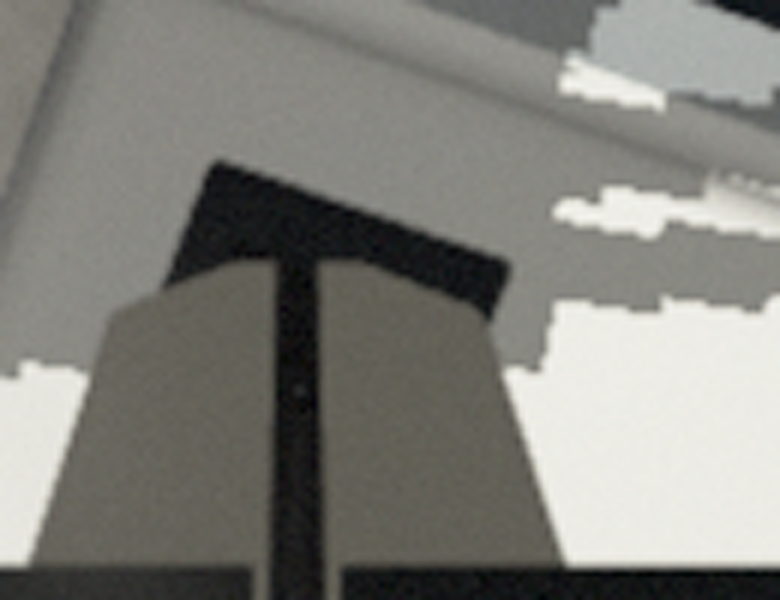

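Emit:
jog_arm:
  commands: [1,0,0,0.009,0,1,0,0,0.005,0,1,0,0,0.002,0,1,0,0,0,0]

```text
t: 6.68
tool_pos: [0.5481, -0.2116, 0.1113]
orientation: [-2.018, -2.405, 0.001]
force: [0.2, 0.2, -0.5]
opening: 0.0004
```

Emit:
jog_arm:
  commands: [1,0,0,0.001,0,1,0,0,0.001,0,1,0,0,0.001,0,1,0,0,0.001,0]

```text
t: 7.02
tool_pos: [0.5487, -0.212, 0.1088]
orientation: [-2.02, -2.406, 0.0]
force: [-2.9, 0.8, 2.6]
opening: 0.0005
```

Emit:
jog_arm:
  commands: [1,0,0,0.001,0,1,0,0,0.001,0,1,0,0,0,0]

```text
t: 7.27
tool_pos: [0.5488, -0.212, 0.1065]
orientation: [2.02, 2.406, -0.0]
force: [-1.0, 0.3, 1.1]
opening: 0.0003
```

Emit:
jog_arm:
  commands: [1,0,0,0.001,0,1,0,0,0.001,0,1,0,0,0,0]

```text
t: 7.52
tool_pos: [0.549, -0.2121, 0.1062]
orientation: [2.019, 2.406, 0.0]
force: [-6.6, 2.4, 11.9]
opening: 0.0004
```

Emit:
jog_arm:
  commands: [1,0,0,0.001,0,1,0,0,0,0]

```text
t: 7.68
tool_pos: [0.5491, -0.2121, 0.1061]
orientation: [2.019, 2.406, 0.0]
force: [-9.9, 4.4, 18.7]
opening: 0.0004
```

Emit:
jog_arm:
  commands: [1,0,0,-0.01,0,1,0,0,-0.03,0,1,0,0,-0.04,0,1,0,0,-0.04,6.6,1,0,0,-0.01,6.7,1,0,0,0,6.7,1,0,-0.02,0,0,1,0,-0.02,0,0,1,0,0,0,0]

```text
t: 8.43
tool_pos: [0.5076, -0.2045, 0.2335]
orientation: [-2.406, -2.018, 0.001]
force: [-0.8, 0.9, -0.5]
opening: 0.0004
```

```bash
python3 st.py; python3 look.py w4|head -3;python3 -c "
import cv2
a=cv2.imread('pics/w4.png')[180:380,180:460];cv2.imwrite('pics/w4c.png',cv2.resize(a,None,fx=2.8,fy=2.8,interpolation=2))"
```

```text
8.43 mixer [-0.0539 -0.1058  0.2335] F [-0.8  0.9 -0.5] [-2.40637280e+00 -2.01838150e+00  8.15054749e-04]
8.4833 [ 0.50883175 -0.2048498   0.23377301] [2.40688764e+00 2.01843833e+00 4.46931931e-04] [ 0.77703971 -0.17114294  0.84285183] 0.0005097584899284184
power_on [(283.3, 325.3, 0.59)]
hood_hinge []
```

View pics/w4c.png

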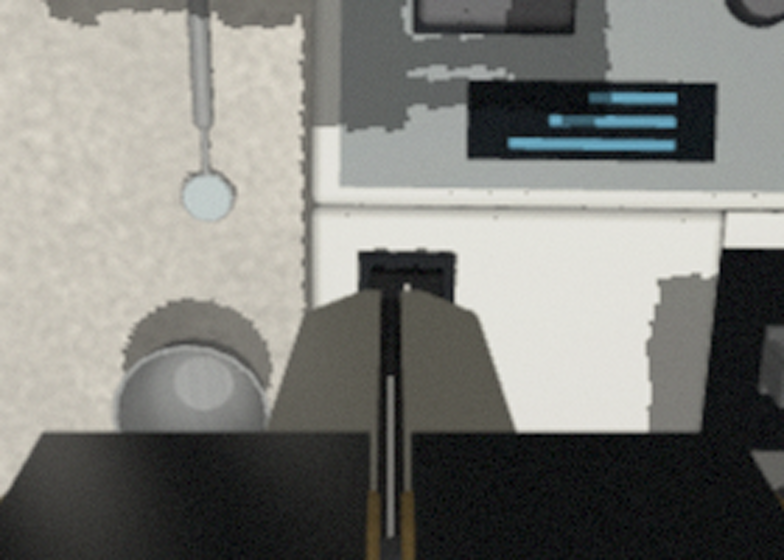

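Emit:
jog_arm:
  commands: [1,0.0298,0.021,0,0,1,0.0298,0.021,0,0,1,0.0298,0.021,0,0,1,0.0298,0.021,0,0,1,0.0298,0.021,0,0,1,0,0,0.02,0,1,0,0,0.01,0,1,0,0,0,0]

```text
t: 9.5
tool_pos: [0.6371, -0.076, 0.1996]
orientation: [-2.403, -2.017, 0.006]
force: [-1.3, -0.4, -0.5]
opening: 0.0007
```

```bash
python3 st.py; python3 look.py w5|head -1
```

```text
9.5 mixer [0.0506 0.0437 0.1996] F [-1.3 -0.4 -0.5] [-2.4025271  -2.01714903  0.00610632]
9.55 [ 0.63726458 -0.07669005  0.2012694 ] [-2.404504   -2.01680839  0.0047363 ] [-0.16293211 -0.30945882  0.64908003] 0.0004769884928875899
```

View pics/w5.png

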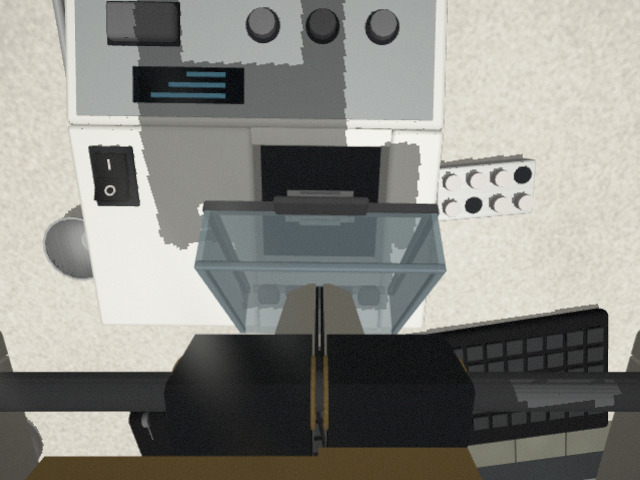

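Emit:
jog_arm:
  commands: [1,0,-0.002,0.006,0,1,0,-0.004,0.006,0,1,0,-0.004,0.006,0,1,0,-0.004,0.006,0]

```text
t: 10.23
tool_pos: [0.6244, -0.074, 0.1791]
orientation: [-2.407, -2.019, 0.0]
force: [0.4, 0.8, 2.5]
opening: 0.0007
```

Emit:
jog_arm:
  commands: [1,0,-0.004,0.006,0,1,0,-0.004,0.006,0,1,0,-0.003,0.005,0]

```text
t: 10.48
tool_pos: [0.6132, -0.0719, 0.1616]
orientation: [-2.406, -2.019, 0.001]
force: [-0.9, -0.8, 2.1]
opening: 0.0003
```

Emit:
jog_arm:
  commands: [1,0,-0.003,0.005,0,1,0,-0.003,0.005,0,1,0,-0.003,0.004,0,1,0,-0.002,0.004,0]

```text
t: 10.82
tool_pos: [0.603, -0.0701, 0.1441]
orientation: [-2.407, -2.019, -0.0]
force: [-1.3, 1.3, 2.5]
opening: 0.0008
```

Emit:
jog_arm:
  commands: [1,0,-0.002,0.002,0,1,0,-0.002,0.001,0,1,0,0,0.001,0,1,0,0,0,0]

```text
t: 11.15
tool_pos: [0.5992, -0.0696, 0.1405]
orientation: [-2.407, -2.019, 0.0]
force: [0.4, -0.5, 0.3]
opening: 0.0005
```

```bash
python3 st.py
```

```text
11.15 mixer [0.0121 0.0433 0.1405] F [ 0.4 -0.5  0.3] [-2.40661634e+00 -2.01891179e+00  4.84937372e-04]
```

Emit:
jog_arm:
  commands: [1,0,0,0.001,0,1,0,0,0.001,0,1,0,0,0,0]

```text
t: 11.4
tool_pos: [0.5994, -0.0696, 0.1385]
orientation: [-2.407, -2.019, 0.0]
force: [-1.2, -0.2, 1.6]
opening: 0.0005
```

Emit:
jog_arm:
  commands: [1,0,0,0.001,0,1,0,0,0.001,0,1,0,0,0,0]

```text
t: 11.65
tool_pos: [0.5995, -0.0696, 0.1382]
orientation: [2.406, 2.019, 0.0]
force: [-7.1, 1.2, 11.6]
opening: 0.0005
```

Emit:
jog_arm:
  commands: [1,0,0,0.001,0,1,0,0,0,0,1,0,0,0,0]

```text
t: 11.9
tool_pos: [0.5996, -0.0696, 0.1381]
orientation: [2.406, 2.019, 0.001]
force: [-9.7, 1.1, 16.5]
opening: 0.0004
```

Emit:
jog_arm:
  commands: [1,0,0,-0.01,0,1,0,0,-0.03,0,1,0,0,-0.03,0,1,0,0,-0.03,0,1,0,-0.04,-0.005,0,1,0,-0.04,0,0,1,0,0,0,0,1,0,0,0,0]

```text
t: 12.57
tool_pos: [0.519, -0.0552, 0.2405]
orientation: [-2.407, -2.019, 0.0]
force: [0.8, 0.2, 0.0]
opening: 0.0001
```

```bash
python3 st.py; python3 look.py w6; python3 - <<'E'
from fit import *
T=robot.read_camera('top');S=robot.read_camera('scene')
cv2.imwrite('pics/top6.png',cv2.resize(T['img'][150:350,260:470],None,fx=3,fy=3,interpolation=2));cv2.imwrite('pics/scene6.png',cv2.resize(S['img'][180:380,190:400],None,fx=3,fy=3,interpolation=2))
E
```

```text
12.57 mixer [-0.0693  0.0431  0.2405] F [0.8 0.2 0. ] [-2.40666936e+00 -2.01924562e+00  1.87091623e-05]
12.6167 [ 0.52051212 -0.05560213  0.2410896 ] [2.40592975e+00 2.01835208e+00 1.48344345e-03] [0.55073647 0.04077033 1.14089679] 0.0004969963545473481
power_on [(294.2, 155.3, 0.98), (191.1, 278.7, 0.53), (190.9, 179.7, 0.28)]
hood_hinge []
hood_push [(192.9, 369.4, 0.69)]
key_left_top [(193.4, 370.7, 0.62)]
key_mid_top [(191.3, 319.1, 0.65), (324.5, 131.0, 0.35)]
key_right_top [(189.5, 276.1, 0.9)]
start_top [(191.5, 178.8, 0.64)]
```

View pics/w6.png

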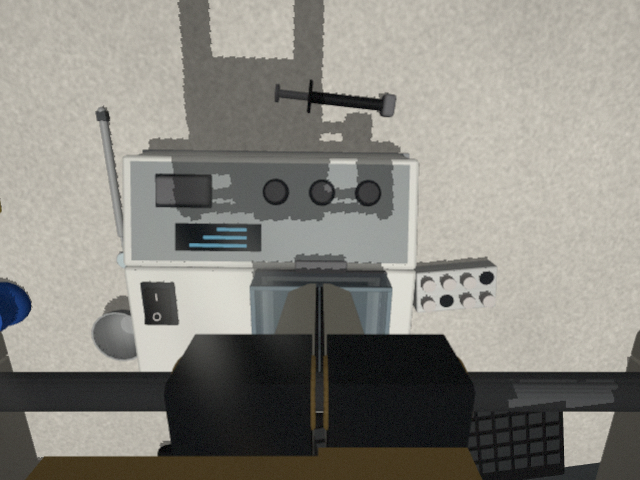

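View pics/scene6.png

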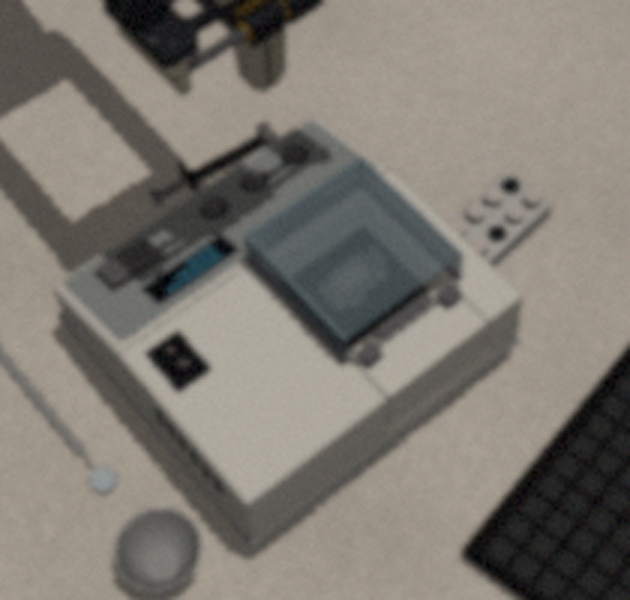

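Emit:
jog_arm:
  commands: [1,0.003,-0.027,0,0,1,0,0,0.04,0,1,0,0,0.04,0,1,0,0,0.03,0,1,0,0,0.02,0,1,0,0,0.01,0,1,0,0,0.005,0,1,0,0,0,0,1,0,0,0,0]

```text
t: 13.82
tool_pos: [0.4955, -0.0482, 0.097]
orientation: [2.406, 2.018, 0.002]
force: [0.3, 1.2, 0.2]
opening: 0.0001
```

```bash
python3 st.py; python3 look.py w7|head -1;python3 -c "
import cv2
a=cv2.imread('pics/w7.png')[180:380,180:460];cv2.imwrite('pics/w7c.png',cv2.resize(a,None,fx=2.8,fy=2.8,interpolation=2))"
```

```text
13.82 mixer [-0.0936  0.0459  0.097 ] F [0.3 1.2 0.2] [2.40582639e+00 2.01817982e+00 1.68984603e-03]
13.8667 [ 0.49591225 -0.04829777  0.0974673 ] [2.40519049 2.01769564 0.0026409 ] [0.49649362 0.12333263 1.21979089] 0.0005936514538339011
```

View pics/w7c.png

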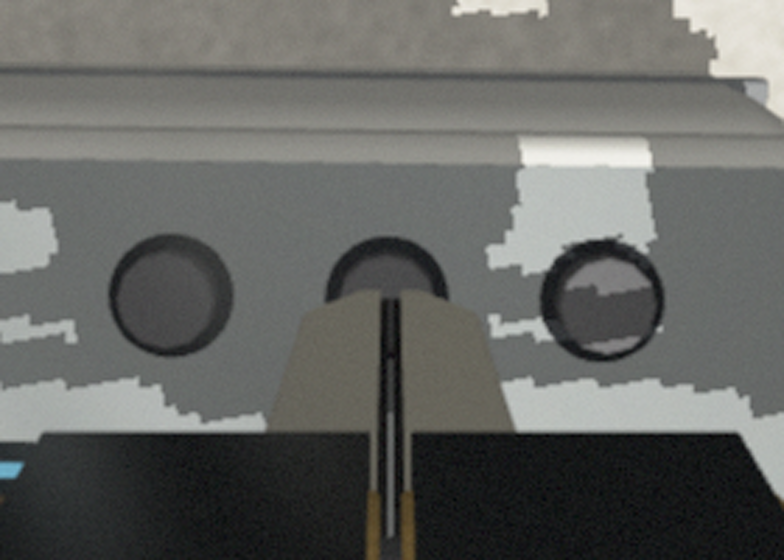

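```bash
python3 - <<'E'
import pickle
from fit import *
W=pickle.load(open('w7.pkl','rb'));q=[.5795,-.110,-.179]
for z in (.097,.084,.078):
  r,c=proj(W,np.array([.4957,-.0483,z]));print(z,(r-180)*2.8,(c-180)*2.8)
  print('key',toM(q,atz(W,180+296/2.8,180+387/2.8,z)))
E
```

```text
0.097 336.0318024269219 385.3057839261542
key [-0.10103949  0.04606497  0.097     ]
0.084 304.56677851558635 385.5212148082445
key [-0.09518294  0.04606363  0.084     ]
0.078 291.36074341296376 385.6116280218322
key [-0.09247991  0.04606302  0.078     ]
```

Emit:
jog_arm:
  commands: [1,0,-0.0015,0.004,0,1,0,0,0.003,0,1,0,0,0.002,0,1,0,0,0,0]

```text
t: 14.55
tool_pos: [0.494, -0.0479, 0.088]
orientation: [2.406, 2.018, 0.002]
force: [-1.6, 0.2, 10.8]
opening: 0.0007
```

Emit:
jog_arm:
  commands: [1,0,0,0.001,0,1,0,0,0.001,0,1,0,0,0.001,0,1,0,0,0,0]

```text
t: 14.88
tool_pos: [0.4944, -0.048, 0.0872]
orientation: [2.405, 2.018, 0.002]
force: [-11.2, 1.5, 30.2]
opening: 0.0004
```

Emit:
jog_arm:
  commands: [1,0,0,-0.005,0,1,0,0,-0.01,0,1,0,0,-0.03,0,1,-0.03,-0.001,0,0,1,-0.03,-0.001,0,0,1,-0.03,0,0,0,1,-0.0295,0,0,0,1,0,0,0.01,0,1,0,0,0,0]

```text
t: 15.63
tool_pos: [0.4689, -0.1657, 0.1168]
orientation: [-2.408, -2.014, 0.002]
force: [-0.3, 0.7, -0.8]
opening: 0.0009
```

```bash
python3 st.py; python3 look.py w8|head -1
```

```text
15.63 mixer [-0.0989 -0.0745  0.1168] F [-0.3  0.7 -0.8] [-2.40790764e+00 -2.01386278e+00  1.73926522e-03]
15.6833 [ 0.46909402 -0.16471796  0.11724599] [-2.40628392e+00 -2.01520035e+00  1.43754395e-03] [-0.42264696 -0.38818218 -0.02618734] 0.0007781251101348229
```

View pics/w8.png

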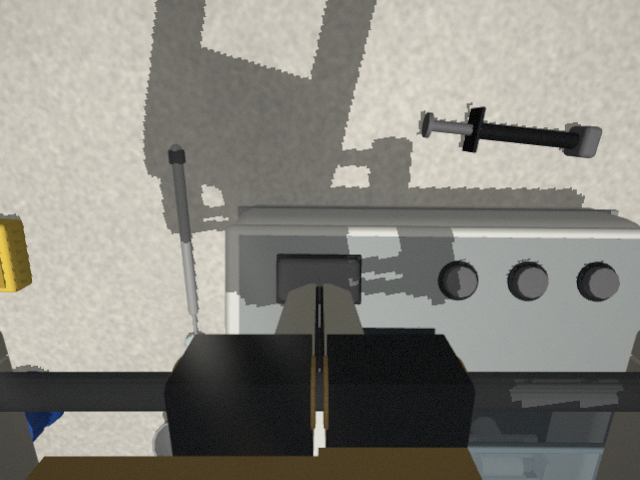

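Emit:
jog_arm:
  commands: [1,0,0.001,0.01,0,1,0,0,0.008,0,1,0,0,0.004,0,1,0,0,0.001,0,1,0,0,0,0]

```text
t: 16.45
tool_pos: [0.4707, -0.1649, 0.0946]
orientation: [-2.406, -2.018, 0.001]
force: [0.7, -0.0, 0.7]
opening: 0.0007
```

Emit:
jog_arm:
  commands: [1,0,0,0.001,0,1,0,0,0.001,0,1,0,0,0.001,0,1,0,0,0,0]

```text
t: 16.78
tool_pos: [0.4716, -0.1654, 0.0929]
orientation: [2.406, 2.018, 0.001]
force: [0.6, 0.4, 1.6]
opening: 0.0006
```

Emit:
jog_arm:
  commands: [1,0,0,0.001,0,1,0,0,0.001,0,1,0,0,0,0]

```text
t: 17.03
tool_pos: [0.4719, -0.1655, 0.0911]
orientation: [2.406, 2.018, 0.001]
force: [1.3, 0.1, 2.9]
opening: 0.0001
```

Emit:
jog_arm:
  commands: [1,0,0,0.001,0,1,0,0,0.001,0,1,0,0,0,0]

```text
t: 17.28
tool_pos: [0.4718, -0.1654, 0.089]
orientation: [2.406, 2.018, 0.001]
force: [1.8, -0.2, 5.1]
opening: 0.0007
```

Emit:
jog_arm:
  commands: [1,0,0,0.001,0,1,0,0,0.0005,0,1,0,0,0,0]

```text
t: 17.53
tool_pos: [0.4721, -0.1656, 0.0885]
orientation: [2.406, 2.018, 0.001]
force: [-0.6, 1.3, 11.4]
opening: 0.0006
```

Emit:
jog_arm:
  commands: [1,0,0,0.001,0,1,0,0,0,0,1,0,0,0,0]

```text
t: 17.78
tool_pos: [0.4722, -0.1656, 0.0882]
orientation: [2.405, 2.018, 0.002]
force: [-3.5, 2.2, 18.4]
opening: 0.0004
```

Emit:
jog_arm:
  commands: [1,0,0,-0.005,0,1,0,0,-0.01,0,1,0,0,-0.03,0,1,0,0,-0.04,0,1,0,-0.03,-0.04,0,1,0,-0.03,-0.03,0,1,0,0,0,0,1,0,0,0,0]

```text
t: 18.45
tool_pos: [0.4179, -0.1562, 0.2365]
orientation: [2.404, 2.016, 0.003]
force: [-0.3, 0.1, -0.3]
opening: 0.0005
```

```bash
python3 look.py w9|head -1; python3 - <<'E'
from fit import *
T=robot.read_camera('top');S=robot.read_camera('scene')
cv2.imwrite('pics/top9.png',T['img']);cv2.imwrite('pics/scene9.png',cv2.resize(S['img'][180:380,190:400],None,fx=3,fy=3,interpolation=2))
E
```

```text
18.5 [ 0.41752933 -0.15581848  0.23436779] [2.40638113e+00 2.01785766e+00 7.34104574e-04] [ 0.26918483 -1.19036852 -0.30283105] 0.0006482263487145191
```

View pics/w9.png

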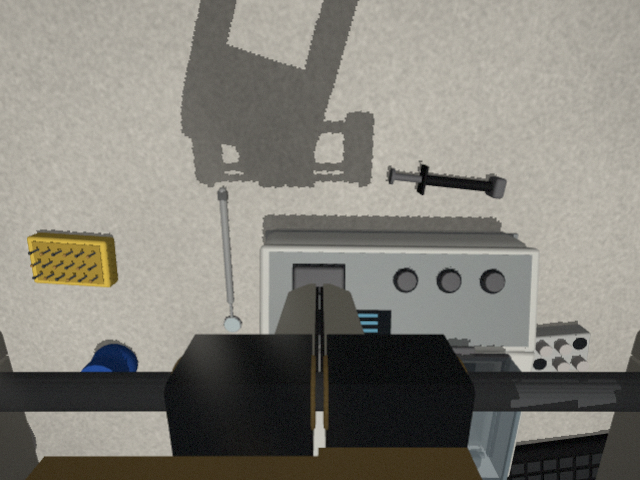

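View pics/scene9.png

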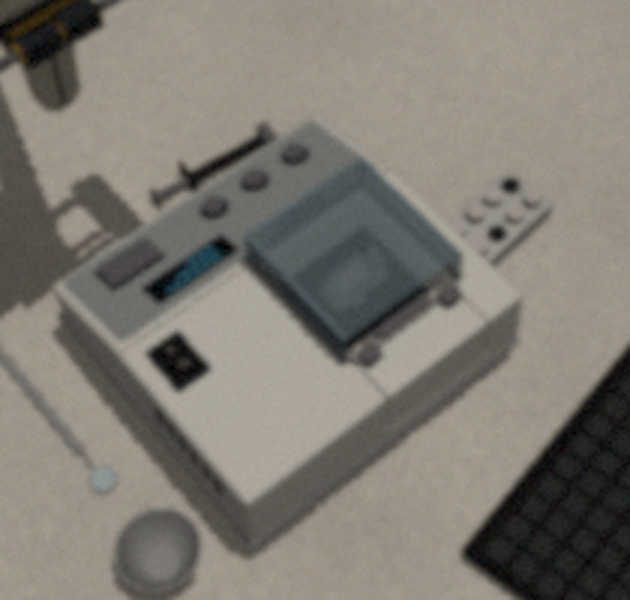

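The hood is shut, the keys are up, nothing around the mixer has moved, and the arm is clear. I'm handing the job in.

```bash
python3 -c "
from plant import robot
print(robot.close_job())"
```

```text
the job is handed in; nothing more can be done
None
```

I did all four steps in the order asked and handed the job in at about 18.5 s, well inside the 58 s limit.

| Step | Where it stopped (TCP height) | Push at the stop |
|---|---|---|
| Rocker switch on | 106 mm | 19 N |
| Hood shut | 138 mm | 17 N |
| Middle round key | 87–88 mm | 30 N |
| Start key | 88 mm | 18 N |

- **Stops:** Each part was pressed until it met a hard stop. The rocker and hood stops match the heights given, and the key stops match what the sloping panel should give.
- **Last pictures:** The hood is flat and all keys look up. The syringe, rack, cup and mirror stand where they were, and the arm is clear, with the force readings about zero.
- **Rocker:** A wrist picture after the press showed the front wing down. The last scene picture is too coarse to confirm the rocker's position on its own.
- **Disagreement:** Triangulating from the cameras put the key tops at about 82 mm, but contact showed about 90 mm. The middle key therefore bottomed earlier than I expected, and the push reached 30 N, still under the limits.
- **Not checked:** I did not check the capsule under the closed hood. The arm never went near it.

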